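# Pack slate slabs with a separator sheet between

## Robot

A 7-joint arm with a two-finger parallel gripper is mounted at the origin on the work surface. World frame = base frame: x ahead of the robot, y to its left, z up, the work surface at z = 0. Lengths are in m, angles in rad, forces in N, time in s.
With the tool pointing down it reaches from about 0.4 to 0.875 m from the base axis. Payload 6.5 kg.
Tool frame: the origin (TCP) lies on the front face of the gripper's body, between the roots of the fingers; the fingertips stand 64 mm ahead of it and the grasp point (between the pads) lies 45 mm ahead of it; z points along the fingers, y is the direction in which the jaws open and shut (so a half turn about z gives the same grasp; the last joint's range is limited). The gripper opens to 88 mm and grips with 3 to 60 N. Pads are 18 mm wide; open, the fingers measure 123 mm over their backs; the gripper's body (75 mm by 187 mm) begins 45 mm behind the grasp point.
Start: joints at [-0.066, 0.536, -0.004, 1.538, 0.003, 1.067, -0.071], TCP at [0.65, 0, 0.303] pointing down, gripper open.
Joint ranges: [-2.7, 2.7], [-0.37, 2.16], [-1.27, 1.26], [0.24, 2.4], [-1.31, 4.45], [0.19, 1.91], [-2.76, 2.76]. Speed limits (rad/s): [2.39, 2.39, 3.14, 3.14, 3.14, 3.14, 3.14].

## Interface

Orientations are given as a 3x3 rotation matrix whose columns are the frame's x, y, z axes.
In Python, from cell import manip gives the robot as it stands. Calls block until the motion is done:
- manip.reach(position, orientation): joint-space move of the TCP to a pose.
- manip.move_linear(position, orientation=None, v=0.15, max_force=None): straight line of the TCP; orientation=None keeps the orientation; v is the mean speed in m/s. With max_force (N) it stops when the force on the tool has changed by that much, and returns True; else False.
- manip.move_joints(angles): joint-space move.
- manip.open() and manip.close_gripper(grip_force=None): open the fingers fully, or close them until they stop; grip_force is the grip in N (None keeps the last).
- manip.dwell(seconds).
- manip.solve_ik(position, orientation): joint angles nearest the present ones, or None.
- manip.grab_frame(name): name is "scene" or "side" or "wrist"; returns a dict with "color" (480x640x3 uint8, red, green, blue), "range_z" (480x640 float32, m along the optical axis (not along the pixel's ray), 0 where there is no reading), "camera_matrix" (3x3 intrinsics, pixels), "dist" ([k1, k2, p1, p2, k3] as OpenCV has them; the pictures are not rectified), "xyz" and "rotation" of the camera in the world; the wrist camera has in their place "hand_eye" (4x4, takes a point from camera to tool coordinates, whose origin is the TCP and whose axes are the flange's). Camera axes: x right, y down, z forward; pixel columns grow to the right and rows downward; lengths in m; the calibration is good to about 2 mm. A picture is of the moment at which its call begins: read the wrist's pose just before it.
A pose or a line that the arm cannot do raises manip.IKError and nothing moves.
- manip.job_done(): hands the job in, once; it reports no verdict.
Readings, each from a call of its own:
- manip.get_clock(): time.
- manip.get_joint_pos(): joint angles.
- manip.get_joint_velocities(): joint speeds.
- manip.get_joint_torque(): joint torques, N m.
- manip.get_ee_pos(): TCP position.
- manip.get_tool_rot(): TCP orientation.
- manip.get_ft_force(): force on the tool from outside, world axes, zero at the start.
- manip.get_wrist_torque(): the same for the moment, N m.
- manip.get_width(): finger opening in m.
Only numpy, scipy, OpenCV 4.12 (cv2) and the standard library are available. Lean on these libraries where they do the work, as an engineer would, in place of code of your own. Each camera call takes 0.05 s, during which the arm holds its last target. There are 200 camera calls.

## Task

Put the washed slate slabs away in the red crate so that they cannot scratch each other: lay (do not drop) the blue separator sheet flat on the slab that is already in the crate, then slide the next slab, without lifting it, off the chopping board and onto the sheet. Finish with slab, sheet and slab in a neat square pile, all edges lined up to within about a centimetre, the lower slab not shifted and the other things on the bench left alone.

Things in the scene. Friction and masses are not known exactly. Their poses are not given: they have to be found in the camera images.
- crate: Red open-fronted plastic crate, fixed to the bench, outside 300 (its x) x 200 (its y) x 75 mm high, 5 mm floor and walls, with an 8 mm rim flange outside. Origin: centre of its underside on the bench. Walls at -x, +x and at the back (+y, inner face 95 mm from the origin); the side towards -y is open right down to the 5 mm floor.
- board: White plastic chopping board, fixed, 325 (x) x 265 (y) x 25 mm thick; origin at the centre of its underside. Its +y edge stands against the open side of the crate (1.5 mm gap), its axes parallel to the crate's; its flat top is 25 mm above the bench, 3 mm above the top of the sheet once that lies on the lower slab.
- lower_slab_mid (a point): Centre of the dark slate slab that already lies in the crate on the crate's floor, near the back wall: 200 (x) x 140 (y) x 12 mm thick, loose, about 0.85 kg. Axes nearly parallel to the crate's. Its -y edge ends some 50 mm short of the board.
- next_slab_mid (a point): Centre of the second slate slab, same size and weight (200 x 140 x 12 mm), lying loose and flat on the chopping board, a little askew and off to one side of the lower slab's line. Too wide to grasp; it is pushed by its edge facing away from the crate (its -y edge), towards the crate's +y. Friction on board and sheet is ordinary (a push of 4 to 8 N).
- sheet_mid (a point): Centre of the blue rigid plastic separator sheet, 200 (x) x 140 (y) x 5 mm thick, about 0.13 kg, lying loose across the rim of the tub. It has two rectangular hand holes right through it, each 36 mm (x) by 50 mm (y), on its long centre line at x = -38 and x = +38 mm; the 40 mm wide bar between them, at the sheet's centre, is what to grip: one finger in each hole, closing along the sheet's x.
- tub: Empty white open food tub, fixed, 170 (x) x 110 (y) x 65 mm high with a 5 mm outside lip, 4 mm walls; origin at the centre of its underside. The sheet lies on its rim, so there is free depth under the hand holes.
- cup: Yellow plastic cup, 72 mm across the rim, 100 mm high, loose; origin at its underside. Leave alone.
- pot: Milky clear pot with a white lid, 84 mm across, 100 mm high, loose; origin at its underside. Leave alone.
- brush: Flat pastry brush with a green handle, about 220 mm long, lying loose along its x; leave alone.
Things that resemble listed ones, but are neither listed nor needed, are in the scene too. Leave any yellow look-alike of the part that bears next_slab_mid alone.

How it is judged:
By the outcome, as a careful person would: the job done as asked, in the order asked, and still so for the second after the job is handed in, with the robot touching nothing.
It also fails if it takes over 61 s, if anything falls off the work surface, if the arm or the gripper's body presses on something with over 40 N, if the wrist force passes 120 N, or if a joint passes its speed limit or range.

## Working session

There is one attempt and no reset: what is moved stays moved. The work goes in short steps, each a Python script; the robot and the scene stay as the last script left them, time stands still between calls to the robot, and variables do not carry over. Pictures are saved under pics/ and viewed, about 8 in all and at most 12, crops included, and the job is handed in when it is done.

```bash
mkdir -p pics; ls; python3 - <<'E'
from cell import manip
import cv2,numpy as np,pickle
d={}
for n in("scene","side","wrist"):
    p=(manip.get_ee_pos(),manip.get_tool_rot()); f=manip.grab_frame(n); f["tool"]=p; d[n]=f
    cv2.imwrite(f"pics/{n}0.png",f["color"][:,:,::-1])
    print(n,f["camera_matrix"],f["dist"],f.get("xyz"),f.get("rotation"),f.get("hand_eye"))
pickle.dump(d,open("f0.pkl","wb"))
print(manip.get_clock())
E
```

```text
pics
scene [[464.7968716    0.         319.62905855]
 [  0.         464.7968716  240.74172494]
 [  0.           0.           1.        ]] [-0.05466  0.       0.       0.       0.     ] [ 1.14338395 -0.52005702  0.66813461] [[ 0.5813534   0.47158394 -0.66305113]
 [ 0.81327198 -0.36166552  0.4558363 ]
 [-0.02483765 -0.80424289 -0.59378149]] None
side [[482.45670467   0.         326.07785544]
 [  0.         482.45670467 238.37148407]
 [  0.           0.           1.        ]] [-0.0387286  0.         0.         0.         0.       ] [ 0.33881824 -0.72971574  0.77518857] [[ 0.98174116 -0.13828358  0.13062143]
 [-0.19021056 -0.70620583  0.68197747]
 [-0.00206067 -0.69437093 -0.71961432]] None
wrist [[332.94710239   0.         320.67081243]
 [  0.         332.94710239 235.40640039]
 [  0.           0.           1.        ]] [-0.00116681  0.          0.          0.          0.        ] None None [[ 1.45345512e-03 -9.52242351e-01 -3.05339799e-01  8.08371922e-02]
 [ 9.99998932e-01  1.33636391e-03  5.92491568e-04 -2.16156044e-06]
 [-1.56150474e-04 -3.05340334e-01  9.52243276e-01 -8.22155936e-02]
 [ 0.00000000e+00  0.00000000e+00  0.00000000e+00  1.00000000e+00]]
0.15
```

View pics/scene0.png

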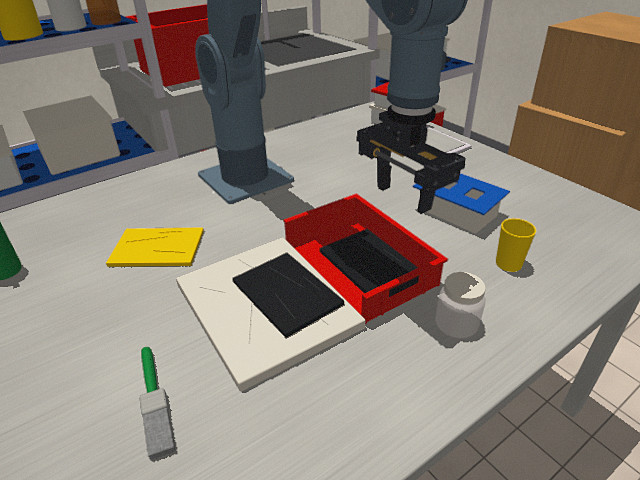

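View pics/side0.png

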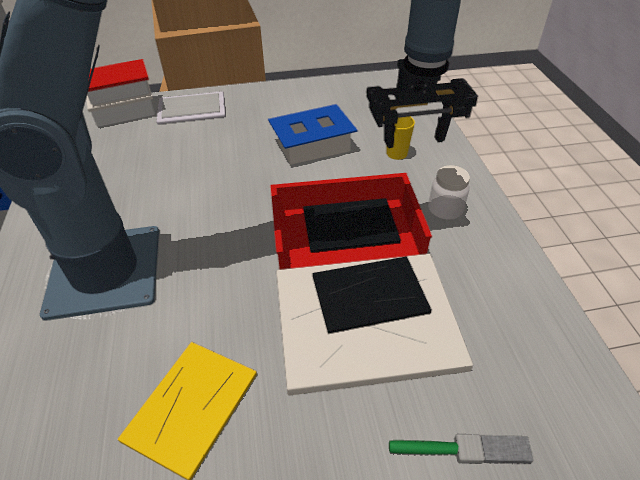

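Side view: blue sheet at about (313,122) on the tub. The crate is at (350,220) with the lower slab at (352,225). The dark next slab is on the white board at (372,295). Slab candidates are the dark slab on the board (372,295) and the yellow one at (188,410). The dark one fits because it lies on the white board, and the yellow look-alike is to be left alone. Next I'll measure.

```bash
cat > h.py <<'E'
import cv2,numpy as np
from cell import manip
def grab(n):
    p,R=np.array(manip.get_ee_pos()),np.array(manip.get_tool_rot())
    f=manip.grab_frame(n); f["tool"]=(p,R); return f
def pose(f):
    if f.get("hand_eye") is not None:
        p,R=f["tool"]; H=np.array(f["hand_eye"]); return np.array(R)@H[:3,:3], np.array(p)+np.array(R)@H[:3,3]
    return np.array(f["rotation"]),np.array(f["xyz"])
def cast(f,px,z):
    R,c=pose(f); u=cv2.undistortPoints(np.float64(px).reshape(-1,1,2),f["camera_matrix"],f["dist"])[:,0]
    d=np.c_[u,np.ones(len(u))]@R.T
    return c+d*((z-c[2])/d[:,2])[:,None]
def project(f,P):
    R,c=pose(f); return cv2.projectPoints((np.float64(P).reshape(-1,3)-c)@R,np.zeros(3),np.zeros(3),f["camera_matrix"],f["dist"])[0][:,0]
def points(f):
    "world xyz of every pixel from depth"
    R,c=pose(f); v,u=np.mgrid[:480,:640]
    n=cv2.undistortPoints(np.float64(np.c_[u.ravel(),v.ravel()]).reshape(-1,1,2),f["camera_matrix"],f["dist"])[:,0]
    return (np.c_[n,np.ones(len(n))]*f["range_z"].reshape(-1,1)@R.T+c).reshape(480,640,3)
def blob(mask,near=None):
    "largest contour (or the one holding pixel near)"
    m=cv2.morphologyEx(mask.astype(np.uint8)*255,cv2.MORPH_OPEN,np.ones((3,3)))
    cs,_=cv2.findContours(m,cv2.RETR_EXTERNAL,cv2.CHAIN_APPROX_NONE)
    if near is not None: cs=[c for c in cs if cv2.pointPolygonTest(c,near,False)>=0] or cs
    return max(cs,key=cv2.contourArea)[:,0]
def rect(P):
    "centre, long, short, angle of long side in (-90,90]"
    (x,y),(w,h),a=cv2.minAreaRect(np.float32(P[:,:2]*1000))
    if w<h: w,h,a=h,w,a+90
    a=(a+90)%180-90
    return np.array([x,y])/1000,w,h,a
def hsv(f): return cv2.cvtColor(f["color"],cv2.COLOR_RGB2HSV)
E
python3 - <<'E'
import pickle
from h import *
np.set_printoptions(precision=4,suppress=True)
d=pickle.load(open("f0.pkl","rb"))
for n in("side","scene"):
    f=d[n];H=hsv(f);P=points(f)
    blue=(H[...,0]>100)&(H[...,0]<125)&(H[...,1]>150)&(H[...,2]>80)&(abs(P[...,0]-.7)<.4)&(P[...,2]>.03)&(P[...,2]<.12)
    c=blob(blue); print(n,"sheet",c.mean(0),np.median(P[blue],0),rect(cast(f,c,.070)))
    dark=(H[...,2]<60)&(P[...,2]>.005)
    for nm,z,zr in(("next",.037,(.032,.042)),("low",.017,(.012,.022))):
        m=dark&(P[...,2]>zr[0])&(P[...,2]<zr[1])&(P[...,1]>-.5)&(P[...,1]<.6)&(P[...,0]<.9)&(P[...,0]>.3)
        c=blob(m); print(n,nm,c.mean(0),np.median(P[m],0),rect(cast(f,c,z)))
    white=(H[...,1]<60)&(H[...,2]>120)&(P[...,2]>.021)&(P[...,2]<.029)
    c=blob(white);print("board",rect(cast(f,c,.025)))
    red=((H[...,0]<8)|(H[...,0]>172))&(H[...,1]>150)&(P[...,2]>.069)&(P[...,2]<.08)&(P[...,0]>.3)&(P[...,1]<.3)
    c=np.argwhere(red)[:,::-1];print("crate",len(c),rect(cast(f,c,.075)))
E
```

```text
side sheet [310.9948 125.3194] [0.506  0.3479 0.0713] (array([0.5088, 0.3561]), 199.06524658203125, 140.35226440429688, 11.143864631652832)
side next [368.3099 293.9329] [ 0.5254 -0.1913  0.0371] (array([ 0.5278, -0.1862]), 198.1437225341797, 142.25668334960938, 1.9516949653625488)
side low [350.0722 224.1901] [0.5368 0.0207 0.0174] (array([0.5386, 0.0256]), 198.55538940429688, 145.3477020263672, -2.577911376953125)
board (array([ 0.5126, -0.2276]), 323.67724609375, 264.6115417480469, -3.0612258911132812)
crate 1621 (array([0.5253, 0.0098]), 314.6046447753906, 213.1715087890625, -3.004669189453125)
scene sheet [470.6646 193.4684] [0.5453 0.3536 0.0688] (array([0.5394, 0.3583]), 142.76144409179688, 141.99810791015625, -78.8385238647461)
scene next [287.2351 293.2351] [ 0.5429 -0.1886  0.0367] (array([ 0.5326, -0.1859]), 200.64068603515625, 140.2974853515625, 1.8793666362762451)
scene low [367.0443 259.1084] [0.5389 0.0229 0.0167] (array([0.5311, 0.0257]), 180.03182983398438, 141.66456604003906, -2.66339111328125)
board (array([ 0.5138, -0.2269]), 326.3091125488281, 263.873291015625, -3.1251602172851562)
crate 1550 (array([0.5272, 0.0097]), 321.095947265625, 210.11752319335938, -2.944122314453125)
```

View pics/wrist0.png

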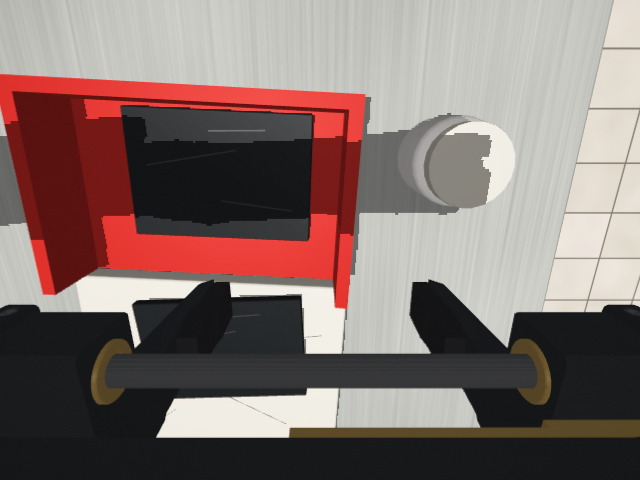

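The wrist view shows the crate and lower slab at (220,170), with a shadow across the slab. The two fingers are at (220,285) and (425,285). Open, the fingers measure 123 mm over their backs, but the outer edges of the hand holes are only 112 mm apart. I need to see whether the tips are thinner than the backs.

```bash
python3 - <<'E'
import pickle
from h import *
np.set_printoptions(precision=4,suppress=True)
d=pickle.load(open("f0.pkl","rb"))
f=d["side"]; a=cv2.resize(f["color"][70:160,355:487,::-1],None,fx=5.5,fy=5.5,interpolation=cv2.INTER_CUBIC)[:495]
cv2.imwrite("pics/fing.png",a)
P=points(f);p,R=f["tool"];L=(P-p)@np.array(R)
for z in np.arange(.0,.07,.006):
    m=(abs(L[...,2]-z)<.003)&(abs(L[...,0])<.05)&(abs(L[...,1])<.1)
    y=np.sort(L[m][:,1]); n=y[y<0];q=y[y>=0]
    print(round(z,3),*( (n.min(),n.max()) if len(n) else ()),*((q.min(),q.max()) if len(q) else ()))
E
```

```text
0.0 -0.08567484048883013 -0.08029264812978358 0.051519636294245025 0.08477210141897641
0.006 0.051662754384187264 0.062339310007661616
0.012 -0.06162597133821897 -0.051769994031260154 0.051671203476163864 0.06209466306566633
0.018 -0.06160069149704679 -0.04396230383266705 0.04423093804486245 0.059962686537067725
0.024 -0.061252101905743345 -0.044516144565800775 0.04421231504071904 0.06183705917901613
0.03 -0.060527076324973554 -0.04555600587242238 0.045661316554061325 0.06088615404873884
0.036 -0.05986178983706723 -0.04527603364065491 0.045633398177114225 0.060677734362843794
0.042 -0.05937783697392246 -0.04488689581604147 0.04442341021457853 0.05962589762982112
0.048 -0.05887034346046349 -0.04445518947828329 0.04411060690807895 0.05855974645969294
0.054 -0.05832988197086256 -0.04239884396975462 0.044504825171661946 0.05853112126253221
0.06 -0.05534966819810192 -0.04511153539810798 0.04442552868207442 0.05843955648326735
0.066 -0.048439958006280086 -0.04461004965639761 0.05233087714437703 0.05233087714437703
```

View pics/fing.png

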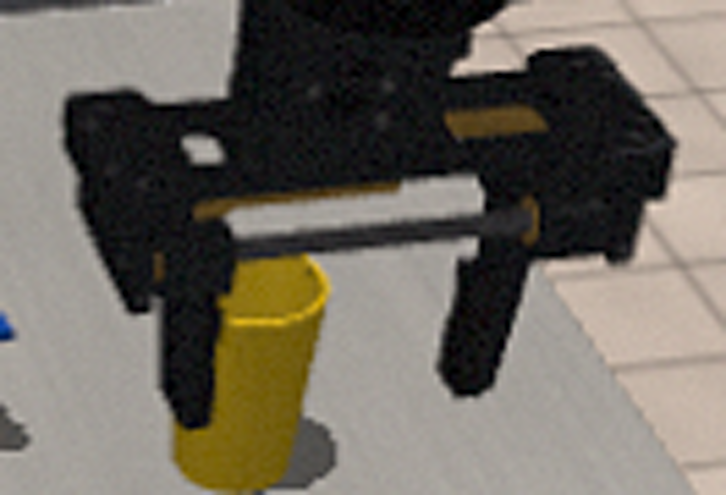

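```bash
python3 - <<'E'
import pickle
from h import *
np.set_printoptions(precision=4,suppress=True)
d=pickle.load(open("f0.pkl","rb"))
for n in("side","scene","wrist"):
  f=d[n]; P=points(f);p,R=f["tool"];L=(P-p)@np.array(R)
  for z in np.arange(.05,.067,.001):
    m=(abs(L[...,2]-z)<.0006)&(abs(L[...,0])<.015)&(abs(L[...,1])<.1)
    y=L[m][:,1]; a=y[y<0];b=y[y>0]
    print(n,round(z,3),len(a),len(b),*( (a.min().round(4),a.max().round(4)) if len(a) else ()),*((b.min().round(4),b.max().round(4)) if len(b) else ()))
E
```

```text
side 0.05 4 3 -0.058 -0.0481 0.0456 0.0581
side 0.051 2 10 -0.0583 -0.053 0.0441 0.0572
side 0.052 10 7 -0.058 -0.0456 0.0453 0.0546
side 0.053 5 3 -0.0583 -0.0456 0.045 0.0497
side 0.054 5 7 -0.0581 -0.044 0.0446 0.0569
side 0.055 6 7 -0.0582 -0.0424 0.0445 0.0585
side 0.056 1 4 -0.0533 -0.0533 0.0445 0.0532
side 0.057 6 7 -0.0574 -0.0451 0.0444 0.0558
side 0.058 3 8 -0.052 -0.0455 0.0448 0.0584
side 0.059 5 4 -0.0553 -0.047 0.0448 0.0557
side 0.06 2 3 -0.0493 -0.0476 0.0446 0.0505
side 0.061 2 4 -0.0517 -0.0452 0.0444 0.0545
side 0.062 1 7 -0.0529 -0.0529 0.0448 0.0545
side 0.063 2 1 -0.0484 -0.0466 0.0447 0.0447
side 0.064 3 1 -0.0484 -0.0446 0.0523 0.0523
side 0.065 0 0
side 0.066 0 0
scene 0.05 5 11 -0.0547 -0.0434 0.0447 0.0601
scene 0.051 13 10 -0.0576 -0.0425 0.0447 0.0602
scene 0.052 9 5 -0.0545 -0.0425 0.0468 0.0592
scene 0.053 5 7 -0.0537 -0.0421 0.0466 0.0591
scene 0.054 7 8 -0.0586 -0.0428 0.0469 0.0588
scene 0.055 10 10 -0.0574 -0.0432 0.047 0.0594
scene 0.056 4 7 -0.0488 -0.0427 0.0453 0.0594
scene 0.057 6 11 -0.0571 -0.0425 0.0463 0.0587
scene 0.058 9 8 -0.054 -0.042 
[... 409 characters left out ...]
0.0437 0.0439 0.0584
wrist 0.052 83 71 -0.0577 -0.0437 0.0438 0.058
wrist 0.053 76 72 -0.0574 -0.0435 0.0437 0.057
wrist 0.054 64 71 -0.0574 -0.0435 0.0437 0.0581
wrist 0.055 56 72 -0.0574 -0.0438 0.0437 0.0581
wrist 0.056 75 60 -0.0575 -0.0438 0.0437 0.0577
wrist 0.057 61 53 -0.0574 -0.0436 0.0438 0.0567
wrist 0.058 60 71 -0.0575 -0.0436 0.0437 0.0578
wrist 0.059 58 56 -0.0575 -0.0436 0.0439 0.0572
wrist 0.06 62 57 -0.0575 -0.0435 0.0437 0.0567
wrist 0.061 56 62 -0.0563 -0.0437 0.0437 0.0555
wrist 0.062 49 51 -0.0538 -0.0438 0.0438 0.0538
wrist 0.063 51 49 -0.0524 -0.0438 0.0439 0.0529
wrist 0.064 23 26 -0.052 -0.0439 0.0441 0.0521
wrist 0.065 7 7 -0.052 -0.0442 0.0443 0.052
wrist 0.066 0 0
```

The tip tapers: outer half-width is 57.5 mm at 4 mm behind the tip, about 54 mm at 2 mm, and 52 mm at the tip. The hole edge is at 56 mm, so a fully open jaw fits about 2 mm deep if centred to under 1 mm. That is enough depth to grip the bar. I'll hover and measure the holes from close up.

```bash
cat >> h.py <<'E'
def rot(deg):
    t=np.deg2rad(deg); c,s=np.cos(t),np.sin(t)
    return np.array([[-s,c,0],[c,s,0],[0,0,-1.]])
def lowslab(f,z=.017,near=None):
    H=hsv(f);P=points(f)
    m=(H[...,2]<75)&(H[...,1]<110)&(abs(P[...,2]-z)<.006)&(abs(P[...,1]-.026)<.12)&(P[...,0]<.68)&(P[...,0]>.38)
    c=blob(m); return c,rect(cast(f,c,z))
def sheet(f,z):
    H=hsv(f); m=((H[...,0]>100)&(H[...,0]<125)&(H[...,1]>120)&(H[...,2]>50)).astype(np.uint8)
    cs,hi=cv2.findContours(m,cv2.RETR_CCOMP,cv2.CHAIN_APPROX_NONE)
    k=max(range(len(cs)),key=lambda i:cv2.contourArea(cs[i]))
    holes=[c[:,0] for c,h in zip(cs,hi[0]) if h[3]==k and cv2.contourArea(c)>200]
    return rect(cast(f,cs[k][:,0],z)),[rect(cast(f,c,z)) for c in holes]
E
python3 - <<'E'
import pickle
from h import *
np.set_printoptions(precision=4,suppress=True)
d=pickle.load(open("f0.pkl","rb"))
print("low wrist0",lowslab(d["wrist"])[1])
manip.reach([.509,.352,.235],rot(11.1)); print(manip.get_clock(),manip.get_joint_pos())
f=grab("wrist"); pickle.dump(f,open("f1.pkl","wb"))
a=f["color"][:,:,::-1].copy()
print(sheet(f,.070))
q=f["tool"];tips=[q[0]+q[1]@np.array([0,s*.044,.064]) for s in(-1,1)]
for u in project(f,tips): print(u); cv2.circle(a,tuple(int(v) for v in u),3,(0,255,0),1)
cv2.imwrite("pics/w1.png",a)
E
```

```text
low wrist0 (array([0.5389, 0.0306]), 197.81802368164062, 138.17515563964844, -2.405548095703125)
1.5833 [-0.5915  0.5628 -0.1159  1.6756  0.0801  0.9075 -0.5481]
((array([0.5076, 0.3583]), 199.88238525390625, 140.09278869628906, 11.447816848754883), [(array([0.4707, 0.3517]), 50.00499725341797, 37.01527404785156, -78.69296264648438), (array([0.5443, 0.3667]), 49.87105941772461, 37.23673629760742, -78.52096652984619)])
[230.4551 300.9082]
[409.1844 301.1109]
```

View pics/w1.png

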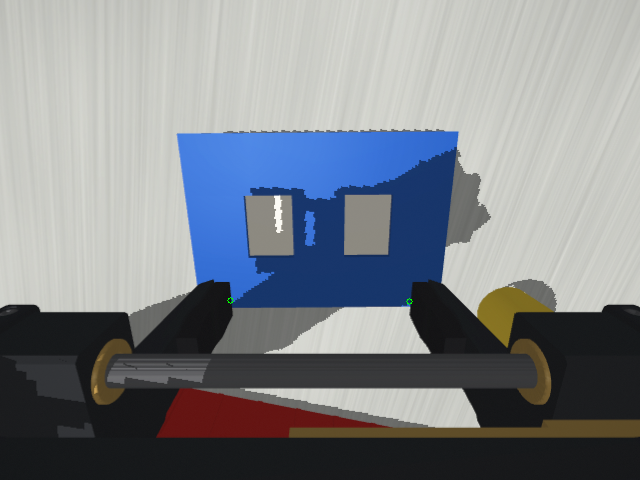

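The wrist view shows the sheet with holes at (270,225) and (367,225). Hole spacing is 75 mm and the rectangle is 199.9 x 140.1 mm, which matches. The projected fingertip marks at (230,301) and (409,301) sit on the real tip edges. Next I'll descend close and check.

```bash
python3 - <<'E'
import pickle
from h import *
np.set_printoptions(precision=4,suppress=True)
R=rot(11.4)
manip.move_linear([.5076,.3588,.150],R,v=.12); print(manip.get_clock(),manip.get_ft_force())
f=grab("wrist"); pickle.dump(f,open("f2.pkl","wb"))
a=f["color"][:,:,::-1].copy()
print(sheet(f,.070))
c=np.array([.5076,.3588,.070]); 
pts=[c+R@np.array([x,y,0]) for x in(-.025,.025) for y in(-.056,-.020,.020,.056)]
for u in project(f,pts): cv2.circle(a,tuple(int(v) for v in u),2,(0,255,0),-1)
cv2.imwrite("pics/w2.png",cv2.resize(a[180:390,190:450],None,fx=2.8,fy=2.8,interpolation=cv2.INTER_NEAREST))
E
```

```text
2.4917 [-0.3134  0.3663 -0.2574]
((array([0.5049, 0.3718]), 200.03167724609375, 112.3555908203125, 11.462555885314941), [])
```

View pics/w2.png

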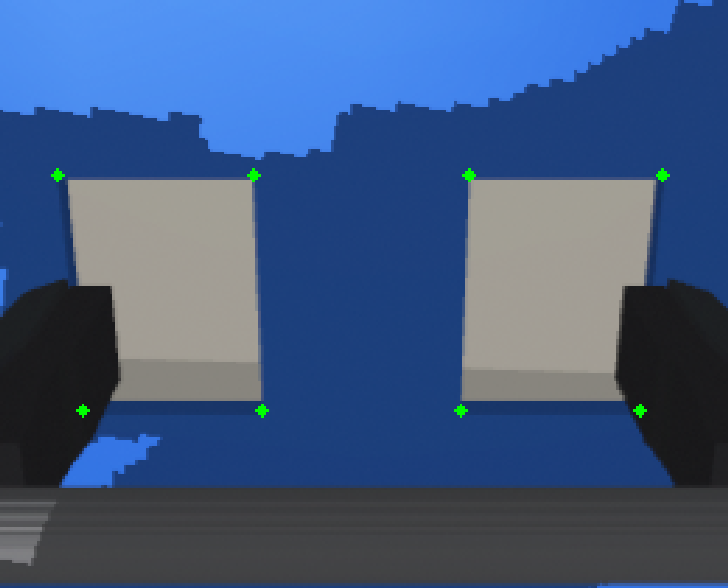

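The enlarged crop shows both holes. The green predicted hole corners, such as (58,175) and (662,175), fall on the real edges, and the tips sit symmetrically just inside the outer edges. Now I'll insert about 2.2 mm, grip and test-lift.

```bash
python3 - <<'E'
from h import *
np.set_printoptions(precision=4,suppress=True)
R=rot(11.4)
print(manip.move_linear([.5076,.3588,.1318],R,v=.03,max_force=4)); print(manip.get_ee_pos(),manip.get_ft_force())
manip.close_gripper(grip_force=25); print(manip.get_width(),manip.get_ft_force(),manip.get_clock())
if abs(manip.get_width()-.04)<.003:
    manip.move_linear([.5076,.3588,.162],v=.06)
    f=grab("wrist"); g=grab("side")
    print(manip.get_width(),manip.get_ft_force(),manip.get_clock(),sheet(f,.100))
    a=np.vstack([cv2.resize(g["color"][40:190,220:420],(640,480)),])
    cv2.imwrite("pics/lift.png",np.hstack([f["color"][:,:,::-1][::2,::2],cv2.resize(g["color"][50:170,230:390],(320,240))[:,:,::-1]]))
E
```

```text
True
[0.5073 0.3586 0.1311] [-0.9138 -0.2349  4.5623]
0.03897857007876023 [-0.5236  0.1656 -0.8142] 4.0
0.03969707122531983 [ 0.2719 -0.1846 -1.3485] 4.775 ((array([0.5038, 0.3788]), 202.35865783691406, 98.74720001220703, 11.496553421020508), [])
```

View pics/lift.png

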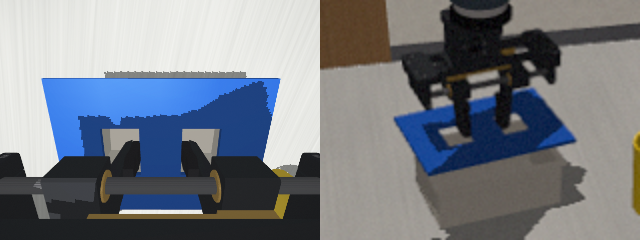

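The sheet is lifted: the force is -1.35 N, which is its weight, the grip width is 39.7 mm, and it hangs level. I'll carry it to a spot in front of the crate, from where the wrist camera can see the lower slab past the sheet, and re-measure.

```bash
python3 - <<'E'
import pickle
from h import *
np.set_printoptions(precision=4,suppress=True)
R=rot(-2.6)
manip.move_linear([.5076,.3588,.26],v=.25)
manip.reach([.535,-.10,.36],R); print(manip.get_clock(),manip.get_width())
f=grab("wrist");g=grab("side"); pickle.dump((f,g),open("f3.pkl","wb"))
a=f["color"][:,:,::-1].copy()
for k,n in((f,"wrist"),(g,"side")):
    P=points(k)
    try:
        c,r=lowslab(k); print(n,"low",r)
        if n=="wrist": cv2.drawContours(a,[c.reshape(-1,1,2)],-1,(0,255,0),1)
    except Exception as e: print(e)
    H=hsv(k);m=(H[...,0]>100)&(H[...,0]<125)&(H[...,1]>120)&(H[...,2]>50)&(P[...,2]>.2)&(abs(P[...,1]+.1)<.15)&(P[...,0]>.3)
    Q=P[m]; A=np.c_[Q[:,:2]-[.535,-.1],np.ones(len(Q))]; s=np.linalg.lstsq(A,Q[:,2],rcond=None)[0]; print("sheet plane",len(Q),s)
    print(rect(cast(k,blob(m),s[2])))
print("wrist0 crop")
cv2.imwrite("pics/w3.png",a)
E
```

```text
7.0333 0.03932171547628545
wrist low (array([0.5381, 0.0301]), 197.77716064453125, 138.4131317138672, -2.6262130737304688)
sheet plane 69892 [0.0025 0.0271 0.2992]
(array([ 0.5364, -0.0771]), 200.0218963623047, 97.5376205444336, -2.3641357421875)
side low (array([0.5395, 0.0408]), 194.81471252441406, 113.19231414794922, -2.9597091674804688)
sheet plane 5146 [0.0019 0.0086 0.2998]
(array([ 0.5357, -0.1035]), 199.08828735351562, 145.45530700683594, -2.7386398315429688)
wrist0 crop
```

View pics/w3.png

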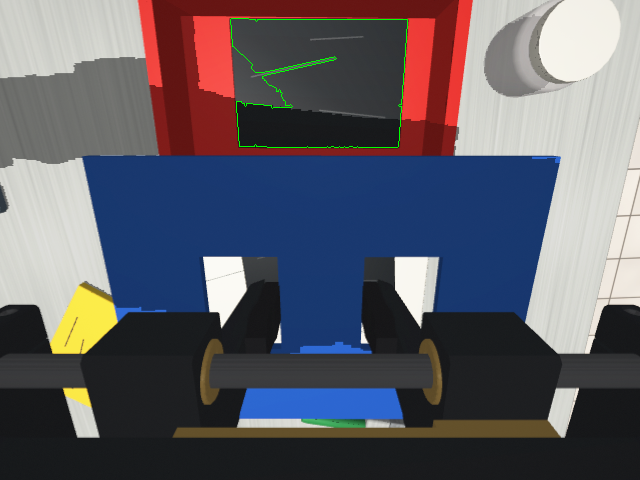

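The slab contour in the wrist view, corners near (232,18), (408,20), (400,147) and (240,147), gives a centre of (0.538, 0.030) at -2.6°. The sheet hangs centred under the TCP at about -2.5°. Now I'll lay it down.

```bash
python3 - <<'E'
import pickle
from h import *
np.set_printoptions(precision=4,suppress=True)
R=rot(-2.6); x,y=.5380,.0292
manip.reach([x,y,.20],R); manip.move_linear([x,y,.094],R,v=.12)
print(manip.get_clock(),manip.get_ft_force())
print(manip.move_linear([x,y,.0815],R,v=.015,max_force=4),manip.get_ee_pos(),manip.get_ft_force(),manip.get_width())
manip.dwell(.2); print(manip.get_ee_pos(),manip.get_ft_force())
manip.close_gripper(grip_force=3); print(manip.get_width(),manip.get_ft_force(),manip.get_clock())
f,g=grab("side"),grab("wrist")
cv2.imwrite("pics/lay.png",np.hstack([cv2.resize(f["color"][150:300,250:450],(480,360)),g["color"][60:420,160:480]])[:,:,::-1])
E
```

```text
9.0 [-0.408  -0.0256 -1.4641]
True [0.5379 0.0292 0.0824] [-1.3225 -0.0267  5.7182] 0.03938351990519565
[0.5378 0.0292 0.0824] [-0.397  -0.4473  5.0438]
0.040030921894928774 [0.2549 0.2812 4.9559] 10.15
```

View pics/lay.png

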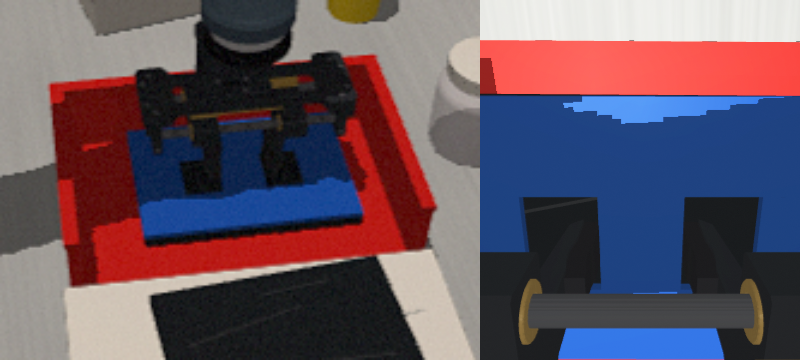

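The sheet lies flat on the lower slab: in the side crop its front edge is at (250,225) with a thin dark slab edge beneath, and it is clear of the back wall. I'll unload the tips by about 1 mm so they clear the hole edges, then open and retreat.

```bash
python3 - <<'E'
import pickle
from h import *
np.set_printoptions(precision=4,suppress=True)
x,y,_=manip.get_ee_pos()
manip.move_linear([x,y,.0835],v=.01); print(manip.get_ft_force())
manip.open(); print(manip.get_width(),manip.get_ft_force())
manip.move_linear([x,y,.13],v=.1); 
R=rot(1.9); manip.reach([.54,-.33,.22],R); print(manip.get_clock())
d={n:grab(n) for n in("side","scene","wrist")}; pickle.dump(d,open("f4.pkl","wb"))
for n in("side","scene","wrist"):
    f=d[n];H=hsv(f);P=points(f)
    blue=(H[...,0]>100)&(H[...,0]<125)&(H[...,1]>120)&(H[...,2]>40)&(abs(P[...,2]-.02)<.015)&(abs(P[...,1])<.2)&(P[...,0]>.3)
    if n!="wrist": print(n,"sheet",np.median(P[blue],0),rect(cast(f,blob(blue),.022)))
    m=(H[...,2]<75)&(abs(P[...,2]-.037)<.006)&(P[...,1]<-.07)&(abs(P[...,0]-.54)<.16)&(P[...,1]>-.3)
    try: print(n,"next",rect(cast(f,blob(m),.037)))
    except Exception as e: print(e)
w=d["wrist"]["color"][:,:,::-1]
cv2.imwrite("pics/r4.png",np.hstack([cv2.resize(w,(440,330)),cv2.resize(d["side"]["color"][160:280,260:440,::-1],(360,240)) if 0 else cv2.resize(d["side"]["color"][160:308,260:420,::-1],(357,330),interpolation=cv2.INTER_CUBIC)]))
E
```

```text
[ 0.0723 -0.3084 -2.2485]
0.0882269012842505 [-0.8786 -0.4144  0.5026]
13.4167
side sheet [0.5324 0.0219 0.0225] (array([0.5385, 0.0254]), 198.64117431640625, 145.0997314453125, -2.697479248046875)
side next (array([ 0.4702, -0.1881]), 142.93960571289062, 82.5889892578125, -88.20002782344818)
scene sheet [0.5392 0.0211 0.0216] (array([0.5319, 0.0256]), 186.60150146484375, 143.982666015625, -2.7305221557617188)
scene next (array([ 0.5316, -0.1857]), 203.32424926757812, 141.86618041992188, 1.8425438404083252)
wrist next (array([ 0.5288, -0.2076]), 198.72926330566406, 88.16112518310547, 2.1529734134674072)
```

View pics/r4.png

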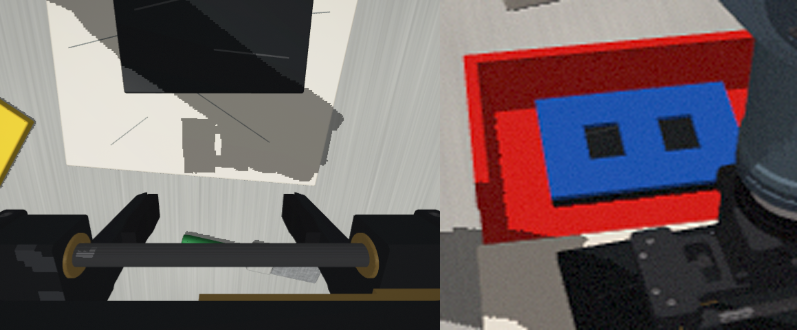

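Side camera: the sheet is at (0.5385, 0.0254) at -2.7°. The same camera put the lower slab at (0.5386, 0.0256) at -2.6°, so they match to under a millimetre. In the wrist view (r4) the next slab's near edge runs from about (125,92) to (303,92). I'll approach it with open fingers, touch, then push along an interpolated path that takes out the skew and stops 20 mm short.

```bash
python3 - <<'E'
import pickle
from h import *
np.set_printoptions(precision=4,suppress=True)
nv=lambda a:np.array([-np.sin(np.deg2rad(a)),np.cos(np.deg2rad(a))])
Z=.0905; a0=1.95; c0=np.array([.529,-.184]); a1=-2.65; c1=np.array([.5384,.029])
s=c0-(.070+.009+.025)*nv(a0)
manip.reach([*s,.13],rot(a0)); manip.move_linear([*s,Z],v=.08)
e=s+.045*nv(a0)
hit=manip.move_linear([*e,Z],v=.03,max_force=3); p=np.array(manip.get_ee_pos()); print(hit,p,manip.get_ft_force(),manip.get_wrist_torque(),manip.get_clock())
print("TCP to est. edge mm",1000*np.dot(c0-.07*nv(a0)-p[:2],nv(a0)))
if hit:
    q=p[:2]+.008*nv(a0); manip.move_linear([*q,Z],v=.03); print("seat",manip.get_ft_force())
    c0=q+(.070+.009)*nv(a0)          # slab centre now, taking a 9 mm finger face
    c0=c0-nv(a0+90-180)*0
    n1=nv(a1); cm=c1-.12*n1; ce=c1-.020*n1
    for k in np.linspace(0,1,5)[1:]:
        c=c0+(cm-c0)*k; a=a0+(a1-a0)*k; t=c-.079*nv(a)
        manip.move_linear([*t,Z],rot(a),v=.05); print(np.round(c,4),manip.get_ft_force())
    for k in(.5,1):
        t=cm+(ce-cm)*k-.079*n1; manip.move_linear([*t,Z],rot(a1),v=.05); print(np.round(t,4),manip.get_ft_force())
print(manip.get_clock())
d={n:grab(n) for n in("side","scene","wrist")}; pickle.dump(d,open("f5.pkl","wb"))
cv2.imwrite("pics/p5.png",np.hstack([cv2.resize(d["wrist"]["color"],(400,300)),cv2.resize(d["side"]["color"][150:300,250:450],(400,300),interpolation=cv2.INTER_CUBIC)])[:,:,::-1])
E
```

```text
True [ 0.5315 -0.2624  0.0903] [-0.3947 -1.3349  0.839 ] [-0.0099  0.0022  0.0534] 15.5833
TCP to est. edge mm 8.458821483404861
seat [-0.8992 -1.8414 -0.5575]
[ 0.5296 -0.1543] [-0.5881 -0.5909  0.3762]
[ 0.5307 -0.1332] [-0.9331 -1.4233  1.0012]
[ 0.5318 -0.112 ] [-0.9852 -1.4595  1.5003]
[ 0.5329 -0.0909] [-0.1082 -2.9175  1.4108]
[ 0.5315 -0.1198] [ 0.1607 -5.5351  3.1275]
[ 0.5338 -0.0699] [-1.1977 -2.6486 -1.53  ]
20.625
```

View pics/p5.png

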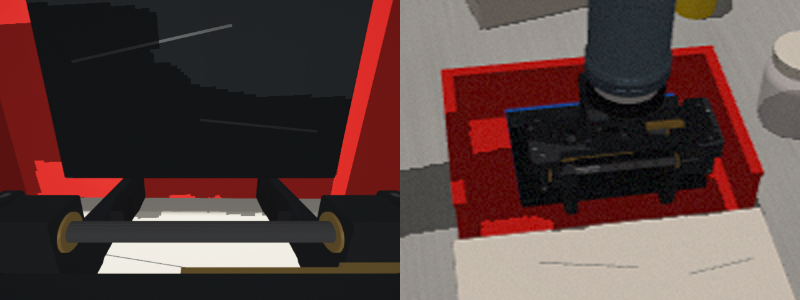

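The side view shows the slab over the sheet with a thin blue strip still showing at the back. The wrist view shows its near edge from (65,178) to (335,178), parallel to and centred on the fingers. I'll push nearly home, back off and look.

```bash
cat > look.py <<'E'
from h import *
import pickle
np.set_printoptions(precision=4,suppress=True)
def look(name):
    d={n:grab(n) for n in("side","scene","wrist")}; pickle.dump(d,open(name+".pkl","wb"))
    for n,f in d.items():
        H=hsv(f);P=points(f)
        m=(H[...,2]<80)&(H[...,1]<120)&(abs(P[...,2]-.032)<.008)&(abs(P[...,1]-.03)<.12)&(abs(P[...,0]-.54)<.14)
        try: c=blob(m);print(n,"top slab",np.median(P[m],0),rect(cast(f,c,.034)), "px",c.min(0),c.max(0))
        except Exception as e: print(n,e)
        b=(H[...,0]>100)&(H[...,0]<125)&(H[...,1]>120)&(H[...,2]>30)&(abs(P[...,2]-.02)<.02)&(abs(P[...,1])<.2)&(abs(P[...,0]-.54)<.14)
        print("   blue px",b.sum(), P[b].min(0) if b.any() else "",P[b].max(0) if b.any() else "")
    return d
E
python3 - <<'E'
from look import *
nv=lambda a:np.array([-np.sin(np.deg2rad(a)),np.cos(np.deg2rad(a))])
a1=-2.65;n1=nv(a1);c1=np.array([.5384,.029]);Z=.0905
t=c1-.003*n1-.079*n1
manip.move_linear([*t,Z],rot(a1),v=.03); print(manip.get_ft_force())
t=t-.02*n1; manip.move_linear([*t,Z],v=.05); manip.move_linear([*t,.13],v=.1)
manip.reach([.535,-.09,.36],rot(a1)); print(manip.get_clock())
d=look("f6")
s=d["side"]["color"][165:285,265:425];w=d["wrist"]["color"][0:240,160:480]
cv2.imwrite("pics/p6.png",np.hstack([cv2.resize(s,(480,360),interpolation=cv2.INTER_CUBIC),cv2.resize(w,(320,360))])[:,:,::-1])
E
```

```text
[-0.1712 -0.2893 -0.4757]
23.5
side top slab [0.5375 0.0298 0.0345] (array([0.5383, 0.0474]), 197.0375518798828, 101.39466094970703, -3.472198486328125) px [303 194] [395 227]
   blue px 280 [ 0.4365 -0.05    0.0137] [0.6332 0.0966 0.0353]
scene top slab [0.5475 0.0257 0.0337] (array([0.5372, 0.0254]), 195.45510864257812, 143.8566436767578, -3.2562789916992188) px [328 223] [419 287]
   blue px 192 [ 0.4365 -0.0474  0.0127] [0.6354 0.0432 0.035 ]
wrist top slab [0.5385 0.0355 0.0343] (array([0.5376, 0.0307]), 198.3712921142578, 138.63238525390625, -2.5264663696289062) px [228  21] [413 155]
   blue px 0
```

View pics/p6.png

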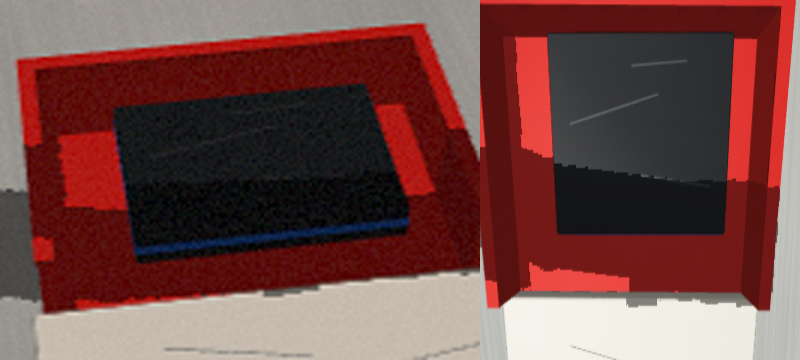

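The pile looks square: the three edges line up in the side crop along the front line (135,255) to (405,228). The wrist camera puts the top slab at (0.5376, 0.0307) at -2.5°, against (0.5381, 0.0301) at -2.6° for the lower slab earlier. Last check, with no motion: did the lower slab, the sheet or anything else move compared with the first pictures?

```bash
python3 - <<'E'
from h import *; import pickle
np.set_printoptions(precision=2,suppress=True)
A=pickle.load(open("f0.pkl","rb"));B=pickle.load(open("f4.pkl","rb"));C=pickle.load(open("f6.pkl","rb"))
def bot(f,cols,r0,r1):   # lower dark/red boundary (front bottom edge of lower slab), sub-pixel in R-channel
    o=[]
    for c in cols:
        v=f["color"][r0:r1,c,0].astype(float); v=np.convolve(v,[.25,.5,.25],'same')
        k=[i for i in range(len(v)-1,1,-1) if v[i-1]<55<=v[i]]; o.append(r0+k[0]-1+(55-v[k[0]-1])/(v[k[0]]-v[k[0]-1]) if k else np.nan)
    return np.array(o)
cols=range(318,396,8)
for n,d in(("start",A),("sheet laid",B),("now",C)): print(n,bot(d["side"],cols,232,257))
def blue(f):
    H=hsv(f);b=(H[...,0]>100)&(H[...,0]<125)&(H[...,1]>120)&(H[...,2]>30); return np.array([max([r for r in range(220,260) if b[r,c]],default=-1) for c in cols])
print("blue front row", blue(B["side"]),blue(C["side"]))
for n in("side","scene"):
    g=[cv2.GaussianBlur(d[n]["color"],(5,5),0).astype(int) for d in(A,C)]
    m=(abs(g[0]-g[1]).max(2)>60).astype(np.uint8)
    k,l,s,c=cv2.connectedComponentsWithStats(m)
    print(n,[tuple(map(int,r)) for r in s[1:] if r[4]>60])
E
```

```text
start [251.33 250.26 249.39 248.45 247.44 246.42 245.45 245.2  244.09 243.09]
sheet laid [251.22 250.32 249.28 248.27 247.37 246.39 245.98 245.11 243.92    nan]
now [251.76 250.93 250.02 249.22 248.41 247.41 246.44 245.58 244.88 243.91]
blue front row [248 248 247 246 245 244 243 242 242 233] [248 248 247 246 245 244 243 242 241 241]
side [(1, 0, 16, 16, 164), (56, 0, 51, 92, 2644), (345, 0, 65, 67, 3450), (404, 0, 56, 61, 2748), (269, 67, 130, 92, 4523), (397, 66, 81, 76, 2218), (401, 102, 38, 11, 270), (371, 107, 29, 10, 219), (83, 108, 13, 49, 192), (395, 114, 38, 39, 627), (377, 120, 20, 28, 298), (438, 169, 27, 16, 309), (407, 185, 62, 44, 499), (304, 194, 88, 15, 367), (272, 196, 6, 17, 73), (394, 207, 15, 22, 172), (416, 209, 15, 27, 150), (286, 214, 20, 20, 330), (275, 230, 7, 14, 85), (290, 231, 133, 35, 1892), (429, 239, 11, 22, 121), (229, 255, 49, 12, 288), (312, 257, 120, 77, 6390), (173, 267, 54, 9, 181)]
scene [(248, 0, 13, 14, 167), (294, 0, 62, 46, 1638), (378, 0, 45, 33, 1280), (427, 0, 40, 38, 1033), (279, 52, 94, 123, 4588), (388, 80, 52, 28, 1045), (359, 107, 151, 107, 6382), (258, 201, 26, 24, 111), (232, 224, 189, 114, 7191), (400, 264, 31, 16, 122), (446, 272, 31, 24, 496), (408, 297, 50, 50, 846), (366, 314, 42, 23, 288)]
```

The blue front edge hasn't moved by a pixel. The lower slab's front edge differs by at most 1 px (under 2 mm); the red floor there is now in shadow, which biases the threshold in that direction. The other differences are the arm and its shadows, plus the intended moves. Handing in.

```bash
python3 -c "
from cell import manip
print(manip.get_ee_pos(),manip.get_ft_force(),manip.get_clock()); manip.job_done()"
```

```text
[ 0.53435296 -0.08968435  0.35787653] [0.25240387 0.08609973 0.2994304 ] 23.65
the job is handed in; nothing more can be done
```

The pile is done and handed in at 23.65 s: lower slab, blue sheet and second slab are stacked square in the crate, and the robot is clear of everything. I gripped the sheet by its centre bar, laid it on the lower slab, then pushed the second slab off the board with two open fingers, turning it square on the way.

**Alignment:**

| Item | Camera | Centre (m) | Angle |
|---|---|---|---|
| Lower slab | side, before laying | (0.5386, 0.0256) | -2.6° |
| Sheet, once laid | side | (0.5385, 0.0254) | -2.7° |
| Lower slab | wrist, before laying | (0.5381, 0.0301) | -2.6° |
| Top slab, after the push | wrist | (0.5376, 0.0307) | -2.5° |

**Checks that disagreed or were weak:**
- **Camera offset:** the wrist and side cameras differ by about 2–5 mm in absolute y, so I compared positions within one camera only.
- **Top slab from the fixed cameras:** the final side and scene fits gave -3.3° to -3.5°. The side fit was cut short by shadow, so I relied on the wrist view.
- **Lower slab shift:** its front edge moved by up to 1 px in the side view (under 2 mm), probably from the changed shadow. The sheet's front edge did not move.
- **Force guard:** the guard stopped the move at about 4 N when the tips entered the hand holes, and the bar was still gripped properly.
- **Other objects:** I did not measure the cup, pot or brush separately. The before-and-after differences looked like the arm and its shadows.

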